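# Set the red length stop and push the tube up to it

### The arm

A 6-joint arm with a two-finger parallel gripper is mounted at the origin on the work surface. World frame = base frame: x ahead of the robot, y to its left, z up, the work surface at z = 0. Lengths are in m, angles in rad, forces in N, time in s.
With the tool pointing down it reaches from about 0.3 to 0.775 m from the base axis. Payload 14.6 kg.
Tool frame: the origin (TCP) lies midway between the tips of the shut fingers; the grasp point (between the pads) lies 19 mm behind it (ctrl.grip_depth is the z of the grasp point in the tool frame, in m); z points along the fingers, y is the line along which they close (so a half turn about z gives the same grasp; the last joint's range is limited). The gripper opens to 94 mm and grips with 3 to 60 N. Pads are 16 mm wide; open, the fingers measure 119 mm over their backs; the gripper's body (75 mm by 177 mm) begins 78 mm behind the grasp point.
Start: joints at [-1.341, 0.3, 1.521, -0, 1.321, -0.067], TCP at [0.161, -0.526, 0.205] pointing down, gripper open.
Joint ranges: [-3.03, 3.03], [-0.79, 2.21], [0.23, 2.52], [-1.04, 4.18], [0, 3.07], [-2.55, 2.55]. Speed limits (rad/s): [2.22, 2.22, 2.57, 3.14, 3.14, 3.14].

### API

Orientations are given as [roll, pitch, yaw] about the fixed x, y, z axes, in that order (R = Rz(yaw) Ry(pitch) Rx(roll)).
In Python, from station import ctrl gives the robot as it stands. The module is installed in compiled form; this text tells all that it offers.
- The arm moves only by the tool carry_out, never from a script. Its argument "commands" is a list of rows, each a list of 3 entries, a list of its own where there are three numbers: the closure, from 0 (fully open) to 1 (shut), then the shift along the tool's x, y, z in mm, then the turn, a rotation vector about the tool's x, y, z in rad. In form: [[gripper, [tx, ty, tz], [wx, wy, wz]], ...]. A call has 1 to 10 rows; each row shifts and turns the commanded pose from where the row before left it, along the tool's axes as they then stand; what a row does not reach is not made up. A row lasts 1/8 s, in which the tool goes at most 62.5 mm and 10.7 degrees, less where a joint would pass 70% of its speed; a pose out of reach is approached as far as the arm can. A call with a gripper value outside its range is refused whole. The fingers move at their own pace and stop on an object; "squeeze" is the grip in N (left out, the last holds). Time passes only in rows, so rows that do not move let the fingers close. It gives the time, the measured TCP pose, the force, the opening and the grip force at its end, in the units of the state.
- ctrl.get_obs(): the state, without advancing time (a new reading comes with each control period).
- ctrl.camera(name): name is "side" or "top" or "wrist"; returns a dict with "img" (420x560x3 uint8, blue, green, red), "camera_matrix" (3x3 intrinsics, pixels), "rvec" (rotation vector, rad) and "tvec" (3), from world to camera coordinates, as OpenCV has them. Camera axes: x right, y down, z forward; pixel columns grow to the right and rows downward; lengths in m; the calibration is good to about 2 mm. A picture is of the moment at which its call begins. There is no depth.
- ctrl.hand_in(): hands the job in; it is judged then, once.
Trained networks look in the newest picture that a camera, given by its name, has taken for a name from the list of things; names that differ only in an ending like _2 or _b are one class to them, and where a whole thing is asked for, a point or a joint stands for the part that bears it (a point fixed in the world has none). Each returns a list of dicts, best first, with "score" (0 to 1); they miss things now and then, are a little off and sometimes report something else, mostly with a low value. They report only what shows in the picture. A call takes as long as a camera call. They do not tell look-alikes from the thing itself.
- ctrl.outline_of(thing, camera): "region" (420x560 bool, what is visible of it).
- ctrl.place_of(thing, camera): "at" ([x, y, z] in m, in world coordinates, good to about 4 mm: a listed point, or the origin of a listed thing).
The state is a dict: "time_s": time; "qpos": joint angles; "joint_vel": joint speeds; "tau": joint torques, N m; "ee_pos": TCP position; "eef_rot": TCP orientation; "force": force on the tool from outside, world axes, zero at the start; "moment": the same for the moment, N m; "grip_width": finger opening in m; "grip_force": force on a finger pad.
Only numpy, scipy, OpenCV 4.12 (cv2) and the standard library are available. Lean on these libraries where they do the work, as an engineer would, in place of code of your own. Each camera call takes 0.05 s, during which the arm holds its last target. There are 200 camera calls.

### The job

On the bench is an aluminium stop jig: a long channel with a red and a yellow flip-up stop flag behind it and a blue square tube lying in the channel. First flip the red flag fully down across the channel, then slide the tube along the channel until its end rests against the red flag. Leave the yellow flag standing up.

Things in the scene. Friction and masses are not known exactly. Their poses are not given: they have to be found in the camera images.
- tube: Blue square steel tube with black end plugs, 160 x 40 x 40 mm, 0.3 to 0.6 kg, loose in the jig's channel at its -y end (robot's right), clear of both stops. Origin: centre of its underside; y along its length (ends at +-80 mm), z up. Slide it towards the jig's +y; nothing stands behind its -y end, where shut fingers in the channel can push.
- jig: Fixed aluminium jig plate, 12 mm thick, y = -280 to +200, x = -45 to +90 mm. Origin on the bench under the channel's middle line; y along the channel (robot's left), x away from the robot; yaw within 13 deg. Channel 50 mm wide, floor z = 12, between a low rail (x = -37 to -25, top z = 20) and the fence (x = +25 to +40, top z = 34 mm). Tubes pass under raised flags.
- red_stop: Fixed dark bracket of the red flag, 30 x 46 mm on plan, 58 mm high, on the jig behind the fence at jig x = +55 mm. Origin: centre of its underside (z = 12 mm); axes as the jig's. Hinge pin along y through (0, 0, +46). Flag down: the tube meets its face at y = -5, so the seated tube's origin is at (-55, -85, 0) mm. The like yellow stop is 70 to 100 mm off along y, either side.
- red_flag (a joint): Red flag hinge, rad: 0 upright, -0.45 leaning back from the robot, 1.57 fully down across the channel (hard stop). Starts at -0.42 to -0.28. Reaches 110 mm from the pin: arm +-7 mm, 10 mm thick; on the robot's side a blade 33 to 75 mm from the pin, out to 38 mm; tab 16 mm thick at the end. 0.12 kg, slightly stiff: stays put until pushed; past about 0.4 it falls fully down by itself within 2 s.
- yellow_flag (a joint): Hinge of the yellow flag, which has the red one's shape and bracket: same values and meaning. Starts standing up, leaning back (-0.42 to -0.28), and is to be left up.
Not all that is in view belongs to the job. Of the things shaped like the tube, the blue one is meant.

How it is judged:
By the outcome, as a careful person would: the job done as asked, in the order asked, and still so for the second after the job is handed in, with the robot touching nothing.
It also fails if it takes over 45 s, if anything falls off the work surface, if the arm or the gripper's body presses on something with over 40 N, if the wrist force passes 120 N, or if a joint passes its speed limit or range.

## Working session

There is one attempt and no reset: what is moved stays moved. The work goes in short steps, Python scripts to look and compute and a tool call to move; the robot and the scene stay as the last step left them, time stands still between calls to the robot, and variables do not carry over. Pictures are saved under pics/ and viewed, at most 10 in all, crops included, and the job is handed in when it is done.

Besides the shell and the picture viewer there is one more tool, called in YAML: its name, and indented under it one key for each argument. carry_out: Moves the arm, as the interface text tells. Its arguments: {"type":"object","properties":{"commands":{"type":"array","items":{"type":"array"}},"squeeze":{"type":"number"}},"required":["commands"]}

```bash
mkdir -p pics
python3 - <<'E'
from station import ctrl
import cv2
for c in ["top","side"]:
    r=ctrl.camera(c); cv2.imwrite(f"pics/{c}0.png",r["img"])
    for t in ["tube","jig","red_stop","yellow_flag"]:
        for d in ctrl.place_of(t,c)[:3]: print(c,t,d["score"],d["at"])
o=ctrl.get_obs(); print(o["time_s"],o["ee_pos"],o["eef_rot"],o["grip_width"])
E
```

```text
top tube 0.64 [0.4457, -0.375, 0.0012]
top tube 0.59 [0.2838, -0.229, 0.0035]
top tube 0.57 [0.4675, -0.1111, 0.011]
top jig 0.67 [0.48, 0.0342, -0.0022]
top red_stop 0.7 [0.5432, 0.075, 0.0137]Traceback (most recent call last):
  File "<stdin>", line 6, in <module>
ValueError: it knows: jig, red_stop, tube
```

View pics/top0.png

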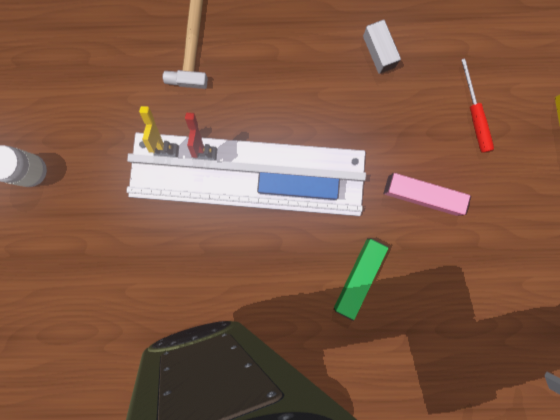

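The top view shows +y to the left and +x up. The jig spans about (130,135)-(365,212), with the blue tube at (299,186). The red flag is near (193,135) and the yellow near (150,130). The green and pink bars are decoys.

```bash
cat > h.py <<'E'
import numpy as np, cv2
from station import ctrl
def ray(r,u,v,z):
    K=r["camera_matrix"];R=cv2.Rodrigues(np.array(r["rvec"],float))[0];t=np.array(r["tvec"],float).ravel()
    d=R.T@np.linalg.inv(K)@[u,v,1];c=-R.T@t
    return c+d*(z-c[2])/d[2]
def proj(r,P):
    return cv2.projectPoints(np.atleast_2d(np.array(P,float)),np.array(r["rvec"],float),np.array(r["tvec"],float),np.array(r["camera_matrix"],float),None)[0][:,0]
E
python3 - <<'E'
from h import *
for c in ["side","top"]:
    r=ctrl.camera(c); cv2.imwrite(f"pics/{c}1.png",cv2.resize(r["img"],(784,588),interpolation=cv2.INTER_CUBIC))
    R=cv2.Rodrigues(np.array(r["rvec"]))[0]; print(c,-R.T@np.array(r["tvec"]).ravel())
    for t in ["tube","jig","red_stop"]:
        for d in ctrl.place_of(t,c)[:3]: print(c,t,d["score"],d["at"])
# blue tube top face & jig outline in top
i=r["img"].astype(int);b,g,rr=i[...,0],i[...,1],i[...,2]
m=((b>rr+50)&(b>g+30)).astype(np.uint8)
n,l,s,ce=cv2.connectedComponentsWithStats(m);k=1+s[1:,4].argmax()
pts=np.argwhere(l==k)[:,::-1].astype(np.float32)
box=cv2.boxPoints(cv2.minAreaRect(pts));print("tube",[ray(r,u,v,.052)[:2].round(4) for u,v in box], s[k])
m=((i.min(2)>150)).astype(np.uint8);n,l,s,ce=cv2.connectedComponentsWithStats(m)
k=l[175,220]; print(s[k] if k else 'none')
pts=np.argwhere(l==k)[:,::-1].astype(np.float32)
box=cv2.boxPoints(cv2.minAreaRect(pts));print(box);print("jig",[ray(r,u,v,.012)[:2].round(4) for u,v in box])
o=ctrl.get_obs(); print(o["time_s"],o["ee_pos"],o["eef_rot"],o["grip_width"])
E
```

```text
side [0.14557329 0.73132609 0.82021341]
side tube 0.72 [0.4662, -0.1154, 0.012]
side tube 0.67 [0.2848, -0.2322, -0.0006]
side jig 0.83 [0.4817, 0.0303, 0.0005]
side red_stop 0.89 [0.5398, 0.0721, 0.0099]
top [ 0.35676022 -0.09339662  0.81808497]
top tube 0.82 [0.2818, -0.2307, 0.0022]
top tube 0.66 [0.4647, -0.1145, 0.0136]
top tube 0.66 [0.4468, -0.375, 0.0008]
top jig 0.61 [0.4786, 0.0344, -0.0017]
top red_stop 0.67 [0.5446, 0.0789, 0.0133]
tube [array([ 0.4555, -0.0371]), array([ 0.4948, -0.0409]), array([ 0.4786, -0.1952]), array([ 0.4395, -0.1908])] [ 258  172   81   27 1585]
[  127   133   239    83 12276]
[[123.995255 196.55962 ]
 [129.2194   131.25755 ]
 [367.13672  150.29094 ]
 [361.9126   215.593   ]]
jig [array([0.4564, 0.2421]), array([0.5934, 0.2328]), array([ 0.5425, -0.2614]), array([ 0.4075, -0.2461])]
0.6 [ 0.1608484  -0.52594209  0.20543294] [-3.14156946e+00 -9.30009740e-06  2.96824832e-01] 0.09385577077586348
```

View pics/side1.png

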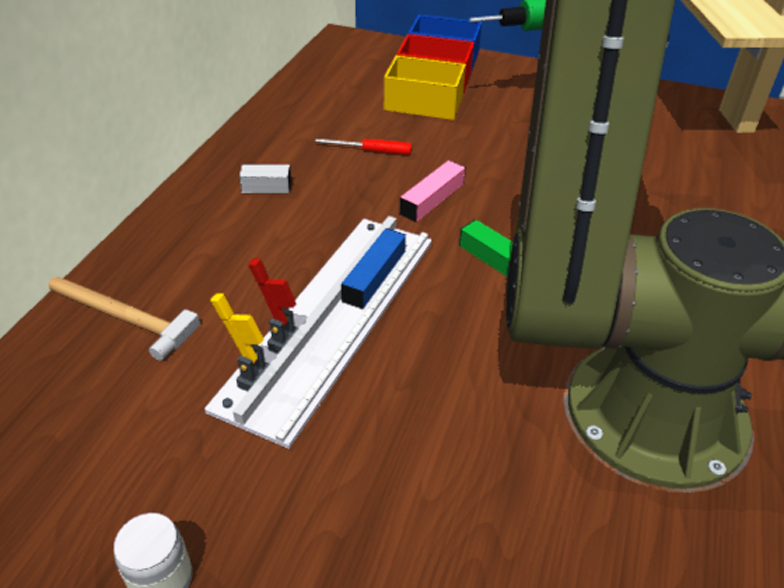

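View pics/top1.png

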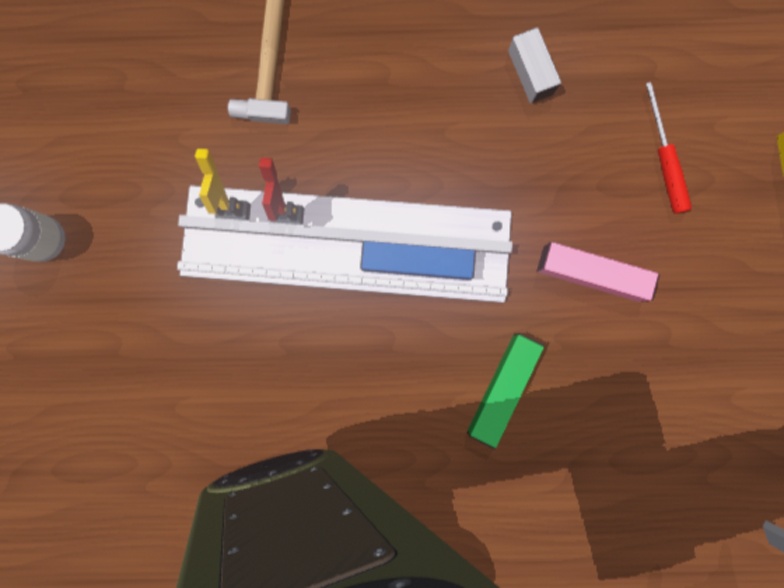

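Both views agree: the yaw is about -0.1, the red stop is at jig y of about 0.05, and yellow is further towards +y. I'll check this model with an overlay before moving.

```bash
cat >> h.py <<'E'
O=np.array([.480,.0325]);YAW=-.1;SY=.049
def W(x,y,z,O=O,yaw=YAW):
    c,s=np.cos(yaw),np.sin(yaw);return [O[0]+c*x-s*y,O[1]+s*x+c*y,z]
def overlay(r,th=-.35,k=3):
    im=cv2.resize(r["img"],None,fx=k,fy=k,interpolation=cv2.INTER_CUBIC)
    def pl(P,col):cv2.polylines(im,[np.int32(proj(r,[W(*p) for p in P])*k)],False,col,1)
    pl([(-.045,-.28,.012),(.09,-.28,.012),(.09,.2,.012),(-.045,.2,.012),(-.045,-.28,.012)],(0,255,0))
    pl([(.025,-.28,.034),(.025,.2,.034)],(255,0,255))
    pl([(.04,SY-.023,.012),(.07,SY-.023,.012),(.07,SY+.023,.012),(.04,SY+.023,.012),(.04,SY-.023,.012)],(255,255,0))
    pl([(.055,SY,.058),(.055-.11*np.sin(th),SY,.058+.11*np.cos(th))],(255,255,0))
    return im
E
python3 - <<'E'
from h import *
a=ctrl.camera("top");b=ctrl.camera("side")
A=overlay(a)[360:660,360:1110]; B=overlay(b)[520:960,420:940]
cv2.imwrite("pics/ov.png",np.vstack([A[:, :750],cv2.copyMakeBorder(cv2.resize(B,(354,300)),0,0,0,396,0)]))
print([ray(a,u,v,.012).round(4) for u,v in [(135,133.6),(365,150)]],W(.09,.2,0),W(.09,-.28,0))
E
```

```text
[array([0.5882, 0.2206, 0.012 ]), array([ 0.5432, -0.2571,  0.012 ])] [np.float64(0.589517058204388), np.float64(0.22251582555739063), 0] [np.float64(0.5415970182139105), np.float64(-0.2550861737760618), 0]
```

View pics/ov.png

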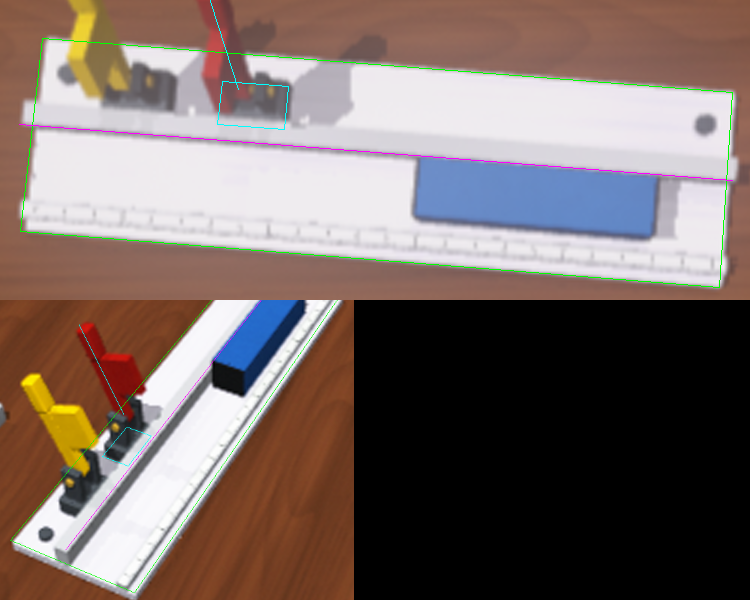

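The plate fit is within about 2 mm and the flag model matches. I'll move behind the red flag, with the fingers shut and square to the jig.

carry_out:
  commands:
    - [1, [0, 0, -20], [0, 0, 0.132]]
    - [1, [0, 0, 0], [0, 0, 0.132]]
    - [1, [0, 0, 0], [0, 0, 0.133]]
    - [1, [30, -45, 0], [0, 0, 0]]
    - [1, [30, -45, 0], [0, 0, 0]]
    - [1, [30, -45, 0], [0, 0, 0]]
    - [1, [30, -45, 0], [0, 0, 0]]
    - [1, [30, -45, 0], [0, 0, 0]]
    - [1, [30, -45, 0], [0, 0, 0]]
    - [1, [30, -45, 0], [0, 0, 0]]

```text
time_s: 1.95
ee_pos: [0.4022, -0.232, 0.2257]
eef_rot: [3.141, -0.001, -0.1]
force: [-0.0, -0.1, -0.3]
grip_width: 0.0004
grip_force: 0.0
```

carry_out:
  commands:
    - [1, [27, -46, 0], [0, 0, 0]]
    - [1, [27, -46, 0], [0, 0, 0]]
    - [1, [27, -46, 0], [0, 0, 0]]
    - [1, [27, -46, 0], [0, 0, 0]]
    - [1, [27, -46, 0], [0, 0, 0]]
    - [1, [27, -46, 0], [0, 0, 0]]
    - [1, [27, -46, 0], [0, 0, 0]]
    - [1, [0, 0, 0], [0, 0, 0]]

```text
time_s: 2.95
ee_pos: [0.6224, 0.0706, 0.2243]
eef_rot: [-3.142, 0.001, -0.097]
force: [-0.2, -0.4, -0.2]
grip_width: 0.0002
grip_force: 0.0
```

Run:
```python
from h import *
o=ctrl.get_obs();p=o["ee_pos"];c,s=np.cos(YAW),np.sin(YAW);d=p[:2]-O
print("jig xy",c*d[0]+s*d[1],-s*d[0]+c*d[1],p[2],o["eef_rot"])
b=ctrl.camera("side");cv2.imwrite("pics/behind.png",overlay(b)[300:900,300:1100])
```

```text
jig xy 0.13784017011339114 0.05216090066401906 0.2243112275899719 [-3.14151524e+00  1.17240273e-03 -9.69393777e-02]
```

View pics/behind.png

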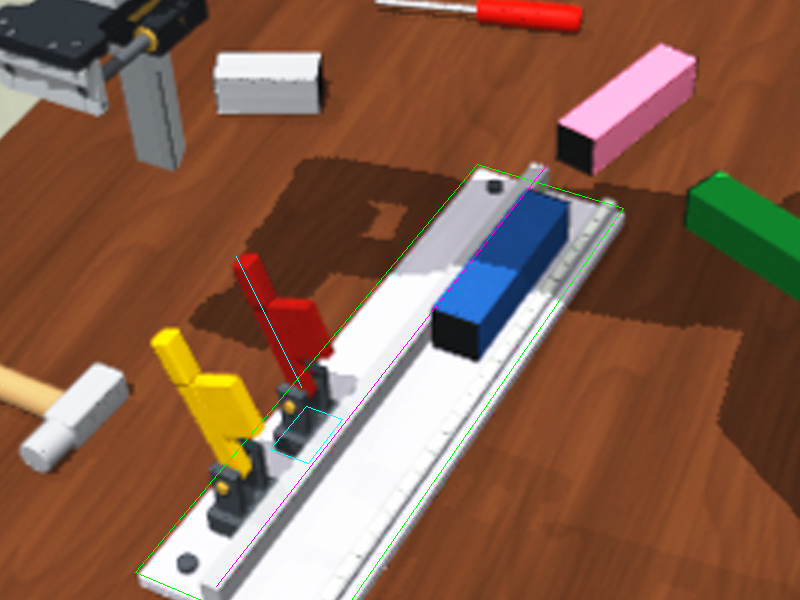

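carry_out:
  commands:
    - [1, [0, 3, 40], [0, 0, 0]]
    - [1, [0, 0, 40], [0, 0, 0]]
    - [1, [0, 0, 29], [0, 0, 0]]
    - [1, [-20, 0, 0], [0, 0, 0]]
    - [1, [-15, 0, 0], [0, 0, 0]]
    - [1, [-15, 0, 0], [0, 0, 0]]
    - [1, [-15, 0, 0], [0, 0, 0]]
    - [1, [-15, 0, 0], [0, 0, 0]]
    - [1, [-15, 0, 0], [0, 0, 0]]
    - [1, [-10, 0, 0], [0, 0, 0]]

```text
time_s: 4.25
ee_pos: [0.516, 0.0747, 0.1168]
eef_rot: [-3.142, -0.001, -0.101]
force: [-0.3, 0.7, 0.6]
grip_width: 0.0006
grip_force: 0.0
```

carry_out:
  commands:
    - [1, [-6, 0, 0], [0, 0, 0]]
    - [1, [0, 0, 0], [0, 0, 0]]
    - [1, [0, 0, -40], [0, 0, 0]]
    - [1, [0, 0, -50], [0, 0, 0]]
    - [1, [0, 0, 0], [0, 0, 0]]
    - [1, [0, 0, 0], [0, 0, 0]]
    - [1, [0, 0, 0], [0, 0, 0]]
    - [1, [0, 0, 0], [0, 0, 0]]

```text
time_s: 5.25
ee_pos: [0.5106, 0.076, 0.2056]
eef_rot: [3.141, 0.001, -0.1]
force: [-0.2, 0.8, 0.1]
grip_width: 0.0004
grip_force: 0.0
```

Run:
```python
from h import *
o=ctrl.get_obs();p=o["ee_pos"];c,s=np.cos(YAW),np.sin(YAW);d=p[:2]-O
print("jig xy",c*d[0]+s*d[1],-s*d[0]+c*d[1],p[2],o["eef_rot"])
b=ctrl.camera("side");cv2.imwrite("pics/down.png",overlay(b,1.57)[300:900,300:1100])
```

```text
jig xy 0.02612025827966659 0.0463792219740468 0.20563389296337334 [ 3.14135247e+00  1.39183171e-03 -1.00231200e-01]
```

View pics/down.png

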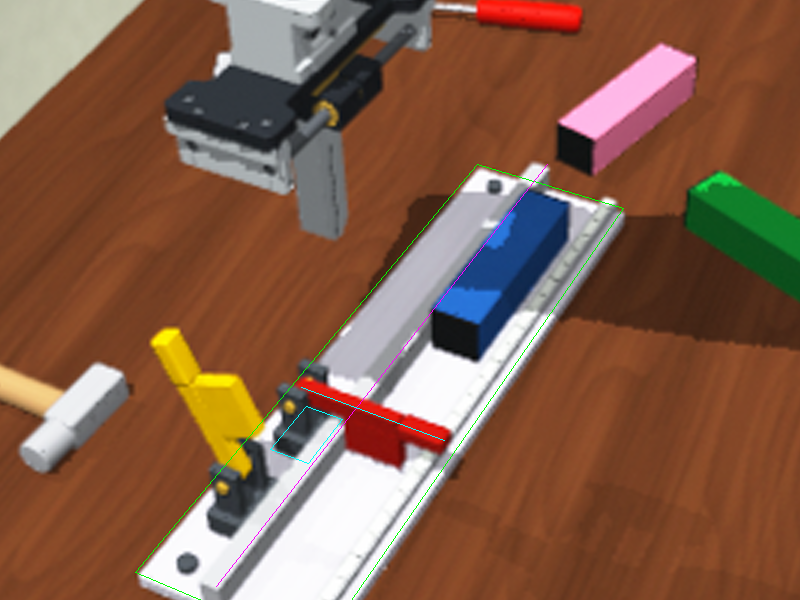

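The red flag now lies across the channel at (300-450, 380-440) and matches the predicted fully-down line. Yellow still stands at (200,400). Next I'll go behind the tube's -y end.

carry_out:
  commands:
    - [1, [-4, 52, 0], [0, 0, 0]]
    - [1, [-4, 52, 0], [0, 0, 0]]
    - [1, [-5, 52, 0], [0, 0, 0]]
    - [1, [-4, 52, 0], [0, 0, 0]]
    - [1, [-4, 52, 0], [0, 0, 0]]
    - [1, [-4, 52, 0], [0, 0, 0]]
    - [1, [0, 0, 0], [0, 0, 0]]
    - [1, [0, 0, 50], [0, 0, 0]]
    - [1, [0, 0, 50], [0, 0, 0]]
    - [1, [0, 0, 0], [0, 0, 0]]

```text
time_s: 6.55
ee_pos: [0.4534, -0.2302, 0.1039]
eef_rot: [-3.139, 0.006, -0.099]
force: [0.1, 0.4, 1.0]
grip_width: 0.0006
grip_force: 0.0
```

Run:
```python
from h import *
o=ctrl.get_obs();p=o["ee_pos"];c,s=np.cos(YAW),np.sin(YAW);d=p[:2]-O
print("jig xy",c*d[0]+s*d[1],-s*d[0]+c*d[1],p[2],o["eef_rot"])
b=ctrl.camera("side");cv2.imwrite("pics/bt.png",overlay(b,1.57)[200:800,300:1100])
```

```text
jig xy -0.0002090166746611874 -0.2640191621156192 0.10388924602395762 [-3.13877134  0.00569085 -0.09944062]
```

View pics/bt.png

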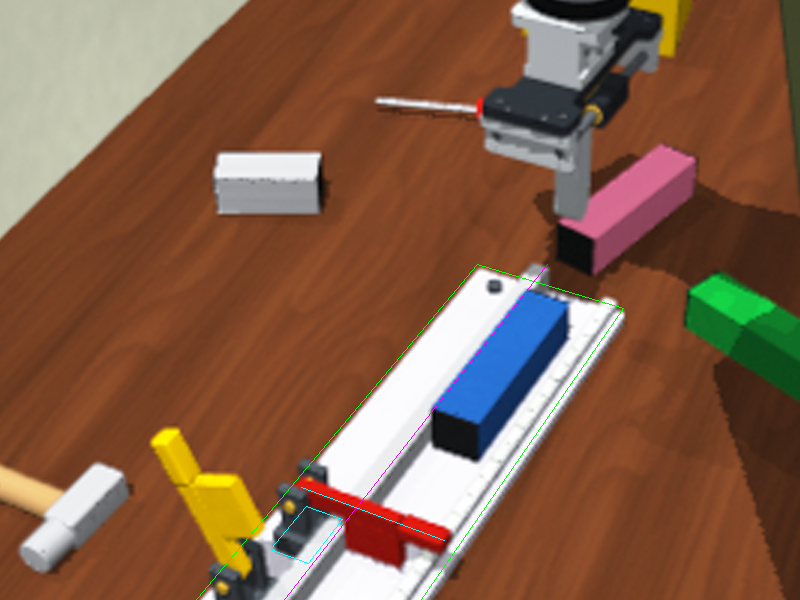

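carry_out:
  commands:
    - [1, [0, 0, 40], [0, 0, 0]]
    - [1, [0, 0, 38], [0, 0, 0]]
    - [1, [0, 0, 0], [0, 0, 0]]
    - [1, [0, -8, 0], [0, 0, 0]]
    - [1, [0, -8, 0], [0, 0, 0]]
    - [1, [0, -8, 0], [0, 0, 0]]
    - [1, [0, -8, 0], [0, 0, 0]]

```text
time_s: 7.48
ee_pos: [0.4586, -0.2002, 0.0294]
eef_rot: [3.14, -0.002, -0.1]
force: [-1.0, -6.6, 4.4]
grip_width: 0.0006
grip_force: 3.1
```

Contact made. Pushing gently.

carry_out:
  commands:
    - [1, [0, -10, 0], [0, 0, 0]]
    - [1, [0, -10, 0], [0, 0, 0]]
    - [1, [0, -10, 0], [0, 0, 0]]
    - [1, [0, -10, 0], [0, 0, 0]]
    - [1, [0, -10, 0], [0, 0, 0]]
    - [1, [0, -10, 0], [0, 0, 0]]
    - [1, [0, -10, 0], [0, 0, 0]]
    - [1, [0, -8, 0], [0, 0, 0]]
    - [1, [0, -5, 0], [0, 0, 0]]
    - [1, [0, -3, 0], [0, 0, 0]]

```text
time_s: 8.72
ee_pos: [0.4673, -0.1147, 0.0294]
eef_rot: [3.14, -0.002, -0.1]
force: [-0.6, -7.7, 6.4]
grip_width: 0.0005
grip_force: 3.4
```

carry_out:
  commands:
    - [1, [0, -3, 0], [0, 0, 0]]
    - [1, [0, -3, 0], [0, 0, 0]]
    - [1, [0, -3, 0], [0, 0, 0]]

```text
time_s: 9.1
ee_pos: [0.4681, -0.1059, 0.0294]
eef_rot: [3.14, -0.002, -0.1]
force: [-0.0, -6.5, 6.2]
grip_width: 0.0005
grip_force: 3.4
```

carry_out:
  commands:
    - [1, [0, -2, 0], [0, 0, 0]]
    - [1, [0, -2, 0], [0, 0, 0]]
    - [1, [0, -2, 0], [0, 0, 0]]

```text
time_s: 9.48
ee_pos: [0.4688, -0.1, 0.0294]
eef_rot: [3.14, -0.002, -0.1]
force: [-0.8, -7.2, 5.6]
grip_width: 0.0009
grip_force: 3.5
```

carry_out:
  commands:
    - [1, [0, -2, 0], [0, 0, 0]]
    - [1, [0, -1, 0], [0, 0, 0]]

```text
time_s: 9.72
ee_pos: [0.469, -0.097, 0.0294]
eef_rot: [3.14, -0.002, -0.1]
force: [-0.6, -5.9, 6.5]
grip_width: 0.0002
grip_force: 3.5
```

carry_out:
  commands:
    - [1, [0, -1, 0], [0, 0, 0]]
    - [1, [0, -1, 0], [0, 0, 0]]

```text
time_s: 9.98
ee_pos: [0.4691, -0.0962, 0.0294]
eef_rot: [3.138, -0.002, -0.1]
force: [-3.2, -24.5, 5.6]
grip_width: 0.0007
grip_force: 12.1
```

The force rose from 6 to 24 N at the predicted spot (jig y -0.129), so the tube is seated. Backing off.

carry_out:
  commands:
    - [1, [0, 5, 0], [0, 0, 0]]
    - [1, [0, 12, 0], [0, 0, 0]]
    - [1, [0, 12, 0], [0, 0, 0]]
    - [1, [0, 0, -40], [0, 0, 0]]
    - [1, [0, 0, -50], [0, 0, 0]]
    - [1, [0, 40, -50], [0, 0, 0]]
    - [1, [0, 50, 0], [0, 0, 0]]
    - [1, [0, 0, 0], [0, 0, 0]]

```text
time_s: 10.98
ee_pos: [0.4561, -0.2147, 0.1675]
eef_rot: [3.141, -0.001, -0.104]
force: [0.2, 0.6, -0.0]
grip_width: 0.0005
grip_force: 0.0
```

Run:
```python
from h import *
b=ctrl.camera("side");a=ctrl.camera("top");cv2.imwrite("pics/end.png",np.vstack([cv2.resize(b["img"][120:300,100:370],(600,400)),cv2.resize(a["img"][110:230,110:390],(600,200))[:200]]))
```

```text
(no output)
```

View pics/end.png

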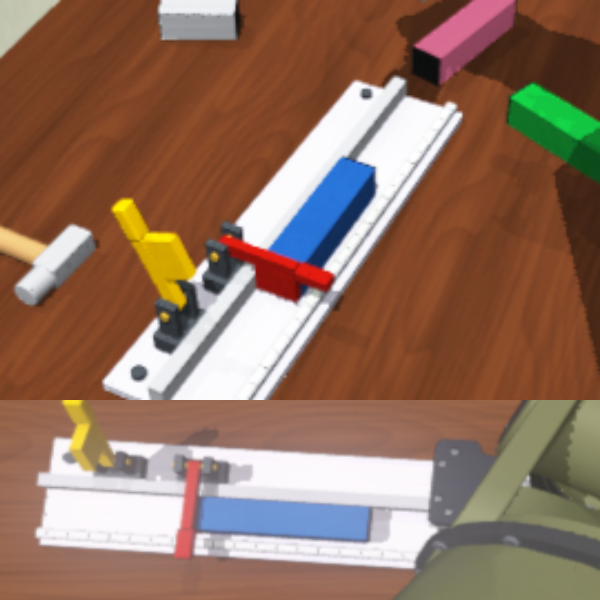

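The tube rests against the red flag, which is flat at (190,505) in the lower panel. Yellow is still up, and the gripper is clear.

```bash
python3 -c "
from station import ctrl
print(ctrl.hand_in())"
```

```text
the job is handed in; nothing more can be done
None
```

The red flag is fully down, the blue tube rests against it, the yellow flag still stands up, and the job was handed in after about 11 s of the 45 s allowed.

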